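# Present the inline screwdriver to the proud cover screw

### The job

Draw the cordless inline screwdriver up out of the bench holster, turn it from upright to level, and hold it raised, square to the housing's panel and in line with the one cover screw that still stands proud, the bit's tip right at the screw head without ramming it. Finish while still holding it there in the gripper, with nothing else carrying it; leave the stubby nut driver in the holster and everything else on the bench where it is.

Things in the scene. Friction and masses are not known exactly. Their poses are not given: they have to be found in the camera images.
- driver: Cordless inline screwdriver, 0.42 kg, upright, bit down, in either bore; thicker and taller than the nut driver. Round grey body 36 mm dia, 130 long; below it a 23 mm nose 35 long, then a 7 mm bit 45 long. Origin: centre of the body's lower end (resting on the holster's top); z along its axis to the rear cap. Tip at z -80 mm, mass centre z +56. It leaves the bore by rising 80 mm straight up.
- driver_tip (a point): Tip of the screwdriver's bit, on its axis 80 mm below the body's lower end.
- holster: Fixed bench holster: base plate 220 x 100 x 6 mm, two grey side plates, between them a black block 190 x 60 x 30 mm, top face 120 mm above the bench, with two 26 mm through bores at local x -55 and +55 mm; 200 x 60 mm over the side plates. Origin: centre of its underside; x along the row of bores, z up. One bore holds the screwdriver, the other the nut driver.
- nut_driver: Stubby hand nut driver in the other bore, to be left alone: black ribbed handle 31 mm in diameter standing 55 mm above the holster's top face. Origin: centre of the handle's lower end on that face.
- housing: Fixed sheet-metal box, 180 (x) x 260 (y) x 200 mm high, vent slots on top. Origin: centre of its underside; z up, x points into it, square to the screw panel, the upright louvred face at local x -90 mm that looks roughly to +y. In it, 155 mm above the bench, three cover screws in a level row at local y -85, 0, +85 mm: two driven home (4 mm heads), one proud, at any of the places.
- proud_screw_head (a point): Centre of the outer face of the proud screw's head, 24 mm out from the panel, 155 mm above the bench; head 14 mm dia, 4 mm thick, on a 6 mm shank. The screw is rigid in the panel, its axis square to it; axes as the housing's (x into the panel).
- proud_screw: The proud screw itself; origin on its axis at the panel's face, x pointing into the panel.
- jar: Bystander: clear jar with steel lid, 58 mm diameter, 70 mm high; origin under its centre.
- oil_bottle: Bystander: white bottle, 54 mm diameter, 150 mm high; origin under its centre.
- mallet: Bystander: rubber mallet, 280 mm long, lying on the bench, handle towards its -x.
- wrench: Bystander: open-ended steel wrench, 170 mm long, lying on the bench.
- bracket: Bystander: folded steel angle bracket, 60 x 35 mm, 40 mm high; origin under its centre.
- parts_bin: Bystander: open-fronted plastic parts bin, 110 x 85 x 60 mm; origin under its centre.

How it is judged:
On the way:
1. the screwdriver, held in the gripper, is drawn up until its bit is clear above the holster (z of driver_tip in the frame of holster above 0.121 m and contact force between driver and the fingers above 1 N), for 0.1 s.
At the end, for the whole second after the job is handed in: Screwdriver held still in the gripper, its axis within 0.2 rad of the screw's, bit tip within 18 mm of the proud screw's head and 8 mm of its axis each way; holster and housing do not carry it, it presses the screw with under 15 N, and the nut driver is still in its bore (distance between driver_tip and proud_screw_head below 0.018 m and y of driver_tip in the frame of proud_screw_head between -0.008 and 0.008 m and z of driver_tip in the frame of proud_screw_head between -0.008 and 0.008 m and x of driver in the frame of proud_screw_head below -0.07 m and angle between the z axis of driver and the x axis of housing, either way round below 0.2 rad and height (world z) of driver above 0.12 m and linear speed of driver below 0.03 m/s and contact force between driver and the fingers above 2 N and contact force between driver and holster below 0.2 N and contact force between driver and housing below 0.5 N and contact force between driver and proud_screw below 15 N and distance of nut_driver from where it was at the start of the episode below 0.02 m); the arm keeps its last pose, push and grip.
It fails at once if the screwdriver is rammed into the housing or the screw (over 25 N) (contact force between driver and housing above 25 N or contact force between driver and proud_screw above 25 N).
It fails at once if the nut driver or another bystander is shifted by more than 25 mm (distance of any of nut_driver, jar, oil_bottle, mallet, wrench, bracket, parts_bin from where it was at the start of the episode above 0.025 m).
It also fails if it takes over 38 s, if anything falls off the work surface, if the arm or the gripper's body presses on something with over 40 N, if the wrist force passes 120 N, or if a joint passes its speed limit or range.

### The arm

A 6-joint arm with a two-finger parallel gripper is mounted at the origin on the work surface. World frame = base frame: x ahead of the robot, y to its left, z up, the work surface at z = 0. Lengths are in m, angles in rad, forces in N, time in s.
With the tool pointing down it reaches from about 0.25 to 0.85 m from the base axis. Payload 12.5 kg.
Tool frame: the origin (TCP) lies on the centre line of the jaws, within the pads' length; the fingertips stand 25 mm ahead of it and the grasp point (between the pads) lies 6 mm ahead of it; z points along the fingers, y is the line along which they close (so a half turn about z gives the same grasp; the last joint's range is limited). The gripper opens to 93 mm and grips with 3 to 60 N. Pads are 15 mm wide; open, the fingers measure 128 mm over their backs; the gripper's body (75 mm by 188 mm) begins 65 mm behind the grasp point.
Start: joints at [-1.429, 0.351, 1.652, -0, 1.139, -0.085], TCP at [0.124, -0.536, 0.244] pointing down, gripper open.
Joint ranges: [-2.75, 2.75], [-0.79, 2.1], [0.01, 2.65], [-1.57, 4.71], [0.07, 3.14], [-2.87, 2.87]. Speed limits (rad/s): [2.22, 2.22, 2.79, 3.14, 3.14, 3.14].

### API

Orientations are given as a unit quaternion [x, y, z, w].
In Python, from plant import bot gives the robot as it stands.
- The arm moves only by the shell command python3 -m inch 'ROWS' [OPENING] [FORCE]. ROWS is a JSON list of rows, 1 to 5 of them, each of 6 numbers: dx, dy, dz in m, then a rotation vector rx, ry, rz in rad; each row is the pose to reach, as a shift and turn from the pose commanded when the command began, along the tool's axes at that moment; what a row does not reach only later rows make up. A row lasts 1/8 s, in which the tool goes at most 0.0625 m and 0.188 rad, less where a joint would pass 70% of its speed; a pose out of reach is approached as far as the arm can. OPENING is the finger opening in m, set as the command begins (- or left out keeps the last). The fingers move at their own pace and stop on an object; FORCE is the grip in N (left out, the last holds). Time passes only in rows, so rows that do not move let the fingers close. It prints the time, the measured TCP pose, the force, the opening and the grip force at its end.
- bot.get_obs(): the state, without advancing time (a new reading comes with each control period).
- bot.grab_frame(name): name is "scene" or "top" or "wrist"; returns the picture (384x512x3 uint8, red, green, blue); there is no depth.
- bot.camera_model(name): a dict with "fovy" (degrees; the focal length in pixels is half the picture's height over the tangent of half this angle, whatever the lens; pixels are square), "cx", "cy" (the principal point, pixels), "T" (4x4, takes a point from camera to world coordinates); the wrist camera has in their place "hand_eye" (4x4, takes a point from camera to tool coordinates, whose origin is the TCP and whose axes are the flange's). Camera axes: x right, y up, looking along -z (the intrinsics and any distortion apply to the point x, -y, -z); pixel columns grow to the right and rows downward; lengths in m; the calibration is good to about 2 mm. The wrist camera is an equidistant fisheye: a pixel r from the principal point sees the ray r / f radians off the axis. A picture is of the moment at which its call begins: read the wrist's pose just before it. camera_model takes no time and is no camera call.
- bot.hand_in(): hands the job in; it is judged then, once.
The state is a dict: "t": time; "q": joint angles; "dq": joint speeds; "effort": joint torques, N m; "ee_pos": TCP position; "tool_rot": TCP orientation; "force": force on the tool from outside, world axes, zero at the start; "ft_torque": the same for the moment, N m; "gripper_width": finger opening in m; "grip_force": force on a finger pad.
Only numpy, scipy, OpenCV 4.12 (cv2) and the standard library are available. Lean on these libraries where they do the work, as an engineer would, in place of code of your own. Each camera call takes 0.05 s, during which the arm holds its last target. There are 200 camera calls.

## Working session

There is one attempt and no reset: what is moved stays moved. The work goes in short steps, Python scripts to look and compute and a shell command to move; the robot and the scene stay as the last step left them, time stands still between calls to the robot, and variables do not carry over. Pictures are saved under pics/ and viewed, at most 10 in all, crops included, and the job is handed in when it is done.

```bash
ls; mkdir -p pics
python3 - <<'E'
from plant import bot
import cv2,numpy as np
np.set_printoptions(precision=4,suppress=True)
o=bot.get_obs();print(o['t'],o['ee_pos'],o['tool_rot'])
for n in("scene","top"):
    m=bot.camera_model(n);print(n,m)
    cv2.imwrite(f"pics/{n}0.png",bot.grab_frame(n)[:,:,::-1])
print(bot.camera_model("wrist"))
E
```

```text
pics
0.0 [ 0.1237 -0.5356  0.2431] [ 0.9936  0.1132 -0.     -0.0006]
scene {'fovy': 44.724052827243476, 'cx': 254.28148404599204, 'cy': 193.80972979965048, 'T': array([[-0.7717, -0.3943,  0.4989,  1.1353],
       [ 0.6359, -0.4833,  0.6017,  0.8197],
       [ 0.0039,  0.7817,  0.6237,  0.8797],
       [ 0.    ,  0.    ,  0.    ,  1.    ]])}
top {'fovy': 44.23494596966873, 'cx': 253.52724868456835, 'cy': 188.81855501740043, 'T': array([[ 0.0578,  0.9718, -0.2287,  0.2546],
       [-0.9983,  0.0576, -0.0077,  0.0822],
       [ 0.0057,  0.2288,  0.9735,  1.3909],
       [ 0.    ,  0.    ,  0.    ,  1.    ]])}
{'fovy': 65.70646984690485, 'cx': 257.4210170648979, 'cy': 189.91282669251956, 'hand_eye': array([[ 0.0006,  0.9589,  0.2837,  0.0792],
       [ 1.    , -0.0004, -0.0006,  0.0007],
       [-0.0004,  0.2837, -0.9589, -0.1407],
       [ 0.    ,  0.    ,  0.    ,  1.    ]])}
```

View pics/scene0.png

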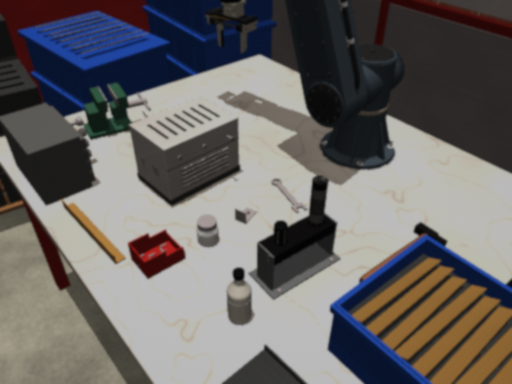

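View pics/top0.png

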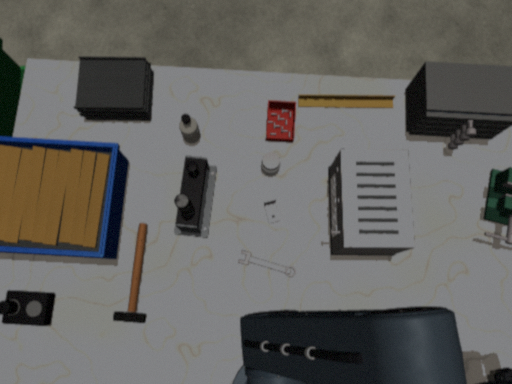

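The scene view shows the tall driver at (318,185), in the bore nearer the robot, with the nut driver at (280,235). The top view shows the proud screw at about (325,242), sticking out of the panel's end nearer the robot. I'll enlarge both for exact pixels.

Run:
```python
import cv2
a=cv2.imread("pics/top0.png")[145:265,165:345];b=cv2.imread("pics/scene0.png")[95:295,125:345]
cv2.imwrite("pics/topc.png",cv2.resize(a,None,fx=4,fy=4,interpolation=2))
cv2.imwrite("pics/scenec.png",cv2.resize(b,None,fx=3,fy=3,interpolation=2))
```

```text
(no output)
```

View pics/topc.png

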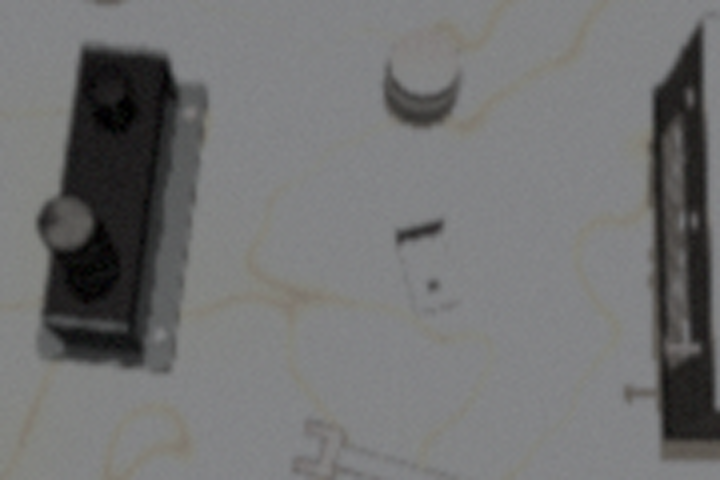

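View pics/scenec.png

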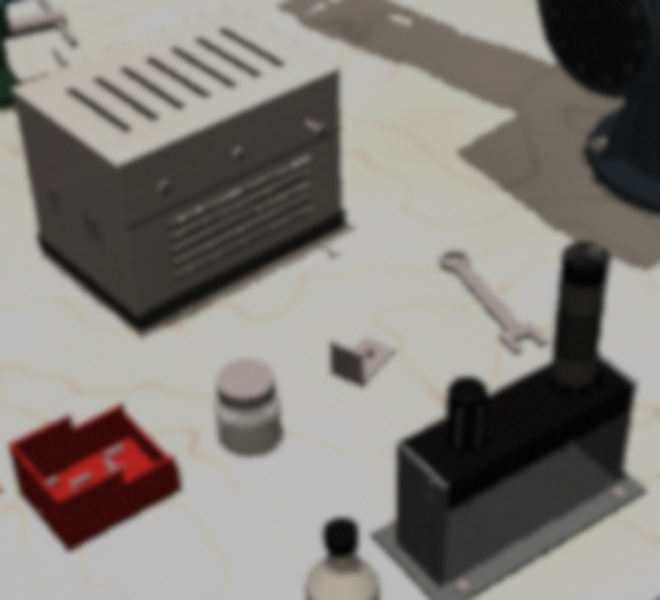

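```bash
cat > h.py <<'E'
import numpy as np
from scipy.optimize import least_squares
from scipy.spatial.transform import Rotation as R
from plant import bot
np.set_printoptions(precision=4,suppress=True)
C={n:bot.camera_model(n) for n in("scene","top","wrist")}
def proj(n,P,pose=None):
    m=C[n]; f=192/np.tan(np.radians(m['fovy']/2)); T=m.get('T')
    if n=='wrist':
        E=np.eye(4);E[:3,:3]=R.from_quat(pose[1]).as_matrix();E[:3,3]=pose[0];T=E@m['hand_eye']
    c=(np.atleast_2d(P)-T[:3,3])@T[:3,:3]; x,y,z=c[:,0],-c[:,1],-c[:,2]
    if n=='wrist':
        r=np.hypot(x,y);k=np.arctan2(r,z)/np.maximum(r,1e-9)
    else:k=1/z
    return np.c_[m['cx']+f*k*x,m['cy']+f*k*y]
tp=lambda u,v:("top",(u+.5)/4-.5+165,(v+.5)/4-.5+145)
sc=lambda u,v:("scene",(u+.5)/3-.5+125,(v+.5)/3-.5+95)
def tri(obs,x0):
    s=least_squares(lambda p:np.ravel([proj(n,p)[0]-[u,v] for n,u,v in obs]),x0);return s.x,s.fun
def fit(pts,x0):
    def f(q):
        c,s=np.cos(q[2]),np.sin(q[2])
        return np.ravel([proj(n,[q[0]+c*a-s*b,q[1]+s*a+c*b,z])[0]-[u,v] for (n,u,v),(a,b,z) in pts])
    s=least_squares(f,x0,loss='soft_l1');return s.x,f(s.x).reshape(-1,2)
E
python3 - <<'E'
from h import *
print("cap",*tri([tp(67,221),sc(588,254)],[.4,.2,.25]))
print("screw",*tri([tp(627,393),sc(311,125)],[.4,-.1,.155]))
print("nut",*tri([tp(110,85),sc(467,388)],[.5,.2,.17]))
print("holster",*fit([(tp(172,371),(-.11,-.05,.006)),(tp(40,357),(-.11,.05,.006)),(tp(208,85),(.11,-.05,.006)),
 (sc(372,535),(.11,-.05,.006)),(sc(648,490),(-.11,-.05+.1*0,.006))][:4],[.4,.2,0]))
print("housing",*fit([(sc(118,165),(-.09,.13,.2)),(sc(340,70),(-.09,-.13,.2)),(sc(12,92),(.09,.13,.2)),(sc(140,333),(-.09,.13,0)),
 (sc(165,187),(-.094,.085,.155)),(sc(238,152),(-.094,0,.155)),(sc(311,125),(-.114,-.085,.155)),
 (tp(627,393),(-.114,-.085,.155)),(tp(690,97),(-.094,.085,.155)),(tp(695,218),(-.094,0,.155))],[.45,-.3,-1.57]))
E
```

```text
cap [0.4838 0.2672 0.2511] [-0.0955  0.0694 -0.107  -0.0131]
screw [ 0.4272 -0.1105  0.1545] [ 6.452  -6.0439  9.5947  2.1521]
nut [0.594  0.2593 0.1734] [ 0.0686 -0.0548  0.0728  0.0116]
holster [ 0.538   0.264  -0.0388] [[ 0.3561 -0.1368]
 [-0.4162  0.0681]
 [-0.081  -0.3181]
 [ 0.1401 -0.3859]]
housing [ 0.5325 -0.23   -1.5226] [[ -0.5953  -0.3161]
 [ -0.0965  -1.0734]
 [ -0.3746  -1.6132]
 [  0.1388   1.3846]
 [  0.2457   0.6926]
 [  0.4951   1.137 ]
 [  3.5175   2.3315]
 [ 10.3105 -11.4736]
 [  0.158    0.3977]
 [ -0.1122   0.7732]]
```

The T at (640,393) in the top crop is the screw's shadow on the bench. The real screw is the bright T at about (683,350), with its head face at about 669. I'll refit with that.

Run:
```python
from h import *
print("screw",*tri([tp(670,349),sc(316,128)],[.4,-.1,.155]))
q,r=fit([(sc(118,165),(-.09,.13,.2)),(sc(340,70),(-.09,-.13,.2)),(sc(12,92),(.09,.13,.2)),(sc(140,333),(-.09,.13,0)),
 (sc(165,187),(-.094,.085,.155)),(sc(238,152),(-.094,0,.155)),
 (tp(670,349),(-.114,-.085,.155)),(tp(690,97),(-.094,.085,.155)),(tp(695,218),(-.094,0,.155))],[.45,-.3,-1.57])
print(q,r)
c,s=np.cos(q[2]),np.sin(q[2]);H=np.array([q[0]+c*-.114+s*.085,q[1]+s*-.114-c*.085,.155]);print("head",H,(proj("scene",H)-[125,95])*3,(proj("top",H)-[165,145])*4)
o=bot.get_obs();print(R.from_quat(o['tool_rot']).as_matrix(),o['q'])
```

```text
screw [ 0.4426 -0.123   0.1575] [ 0.7591 -0.725   1.1348  0.2638]
[ 0.5328 -0.2303 -1.5196] [[-0.5777 -0.3085]
 [-0.2524 -1.1648]
 [-0.5252 -1.543 ]
 [ 0.1548  1.3927]
 [ 0.238   0.6779]
 [ 0.4318  1.0871]
 [-0.2171 -0.4392]
 [ 0.1852  0.4072]
 [ 0.0108  0.7838]]
head [ 0.4421 -0.1208  0.155 ] [[320.2331 130.7265]] [[667.6314 345.7433]]
[[ 0.9744  0.2248 -0.0001]
 [ 0.2248 -0.9744  0.001 ]
 [ 0.0001 -0.001  -1.    ]] [-1.4286  0.3512  1.6523  0.      1.1391 -0.0846]
```

The fits agree, with residuals of about 1 px or less apart from two housing corners. The driver axis is at about (0.484, 0.267) with the cap at z 0.251. The screw head is at about (0.442, -0.121, 0.156) and the housing's x axis is at yaw -1.52. I'll start moving up and towards the holster, logging joints so I can fit the arm's kinematics.

```bash
python3 -m inch '[[0.14,-0.18,-0.16,0,0,0],[0.14,-0.18,-0.16,0,0,0],[0.14,-0.18,-0.16,0,0,0],[0.14,-0.18,-0.16,0,0,0],[0.14,-0.18,-0.16,0,0,0]]' 0.09
python3 -c "
from h import *
o=bot.get_obs();print(o['t'],o['q'],o['ee_pos'],o['tool_rot'])"
python3 -m inch '[[0.13,-0.24,0,0,0,0],[0.13,-0.24,0,0,0,0],[0.13,-0.24,0,0,0,0],[0.13,-0.24,0,0,0,0],[0.13,-0.24,0,0,0,0]]'
python3 -c "
from h import *
o=bot.get_obs();print(o['t'],o['q'],o['ee_pos'],o['tool_rot'])"
```

```text
t: 0.72
ee_pos: [0.2203, -0.3273, 0.4055]
tool_rot: [0.993, 0.114, 0.001, 0.001]
force: [1.2, -0.0, -0.2]
gripper_width: 0.0899
grip_force: 0.0
0.725 [-1.0965 -0.0822  1.7579  0.0002  1.4634  0.2461] [ 0.2203 -0.3273  0.4055] [0.9935 0.1138 0.0005 0.0012]
t: 1.35
ee_pos: [0.2923, -0.0635, 0.4037]
tool_rot: [0.993, 0.115, 0.0, -0.0]
force: [0.0, -0.3, 0.2]
gripper_width: 0.0898
grip_force: 0.0
1.35 [-0.3703 -0.2888  1.9258  0.0003  1.5041  0.9707] [ 0.2923 -0.0635  0.4037] [ 0.9934  0.1147  0.0003 -0.    ]
```

```bash
python3 -m inch '[[0.05,-0.15,0,0,0.5,0],[0.05,-0.15,0,0,0.5,0],[0.05,-0.15,0,0,0.5,0],[0.05,-0.15,0,0,0.5,0]]'
cat >> h.py <<'E'
def fk(q,p):
    L2,L3,a1,h,d6,lat,dl=p
    Rz=lambda a:R.from_rotvec([0,0,a]);Ry=lambda a:R.from_rotvec([0,a,0])
    R1=Rz(q[0]);Ra=R1*Ry(q[1]);Rb=Ra*Ry(q[2])
    P=R1.apply([a1,lat,h])+Ra.apply([0,0,L2])+Rb.apply([0,0,L3])
    Rc=Rb*Rz(q[3])*Ry(q[4])
    P=P+Rc.apply([0,dl,d6])
    return P,Rc*Rz(q[5])*Rz(TZ)
TZ=-np.pi/2
E
python3 - <<'E'
from h import *
import h
o=bot.get_obs()
D=[([-1.4286,.3512,1.6523,0,1.1391,-.0846],[.1237,-.5356,.2431],[.9936,.1132,0,-.0006]),
([-1.0965,-.0822,1.7579,.0002,1.4634,.2461],[.2203,-.3273,.4055],[.9935,.1138,.0005,.0012]),
([-.3703,-.2888,1.9258,.0003,1.5041,.9707],[.2923,-.0635,.4037],[.9934,.1147,.0003,0]),
(o['q'],o['ee_pos'],o['tool_rot'])]
print(o['q'],o['ee_pos'],o['tool_rot'])
for tz in(0,np.pi/2,-np.pi/2,np.pi):
    h.TZ=tz;print(tz,[(R.from_quat(d[2]).inv()*fk(d[0],[0]*7)[1]).magnitude() for d in D])
def f(p):return np.r_[np.ravel([fk(d[0],p)[0]-d[1] for d in D])*1000,(p[5]+p[6])*0,p[2]*1]
s=least_squares(f,[.5,.5,0,.2,.3,.04,0]);print(s.x,s.fun)
E
```

```text
t: 1.85
ee_pos: [0.306, 0.0932, 0.4033]
tool_rot: [0.962, 0.112, 0.246, -0.029]
force: [-0.2, -0.5, 0.6]
gripper_width: 0.0898
grip_force: 0.0
[ 0.0985 -0.5213  2.1282  0.0745  1.0384  1.4156] [0.306  0.0932 0.4033] [ 0.9622  0.1122  0.2463 -0.0288]
0 [1.570712600901485, 1.5708763469325455, 1.5706666802134466, 1.5707963267948966]
1.5707963267948966 [0.00021239989151102277, 0.00017172454401762524, 0.00013651918391823637, 5.586247296870045e-16]
-1.5707963267948966 [3.141508918170459, 3.141512639223669, 3.1414630065510303, 3.1415926535897927]
3.141592653589793 [1.5708800717393552, 1.570716318200758, 1.570925974290913, 1.5707963267948968]
[ 0.4624  0.4308 -0.0015  0.2309  0.2415  0.064  -0.0174] [ 0.2257 -0.7187 -0.1343 -0.8022  2.0378 -0.3315  1.3167 -0.3446  0.4881
  0.1318 -0.4833 -0.0223  0.     -0.0015]
```

```bash
cat >> h.py <<'E'
TZ=np.pi/2
PR=[0.4624,0.4308,-0.0015,0.2309,0.2415,0.064,-0.0174]
LO=np.array([-2.75,-.79,.01,-1.57,.07,-2.87]);HI=np.array([2.75,2.1,2.65,4.71,3.14,2.87])
def ik(P,Rt,q0):
    def f(q):
        p,r=fk(q,PR);return np.r_[(p-P)*5,(r.inv()*Rt).as_rotvec()]
    s=least_squares(f,np.clip(q0,LO+.02,HI-.02),bounds=(LO,HI));return s.x,np.abs(s.fun).max()
DR=np.array([.4838,.267,.12]);HEAD=np.array([.442,-.121,.156]);YAW=-1.52
def tool(d,c):  # tool z=d, tool y=c
    return R.from_matrix(np.c_[np.cross(c,d),c,d])
def grasp(phi,e,s,psi,sg):
    d=np.array([np.cos(phi)*np.cos(e),np.sin(phi)*np.cos(e),-np.sin(e)]);c=sg*np.array([-np.sin(phi),np.cos(phi),0])
    R0=tool(d,c);P0=DR+[0,0,s]-.006*d
    a=-np.array([np.cos(YAW),np.sin(YAW),0])
    # base turn: about horizontal axis z->a, then roll psi about a
    M=R.from_rotvec(a*psi)*R.from_rotvec(np.cross([0,0,1],a)*np.pi/2)
    R1=M*R0;P1=HEAD+a*(.08+.006+s)-.006*R1.apply([0,0,1])
    return P0,R0,P1,R1
E
python3 - <<'E'
from h import *
q=bot.get_obs()['q']
for e in(0.2,.5,.8,1.1,1.57):
  for phi in np.radians([0,30,60,90,120,-30]):
    for sg in(1,-1):
      b=None
      for psi in np.radians([-60,-30,0,30,60]):
        P0,R0,P1,R1=grasp(phi,e,.06,psi,sg)
        d1=R1.apply([0,0,1])
        q0,e0=ik(P0,R0,q)
        if e0>.01: break
        q1,e1=ik(P1,R1,q0)
        if e1>.01: continue
        m=min((q0-LO).min(),(HI-q0).min(),(q1-LO).min(),(HI-q1).min())
        if m>.12: print(e,round(np.degrees(phi)),sg,round(np.degrees(psi)),q0.round(2),q1.round(2),d1.round(2),round(m,2))
E
```

```text
0.2 30 1 -60 [0.23 0.45 2.44 2.82 1.13 1.65] [-0.08  1.19  2.46  3.33  2.63  0.23] [ 0.83 -0.16  0.53] 0.19
0.2 30 -1 60 [ 0.23  0.45  2.44  2.82  1.13 -1.49] [ 0.06  0.22  2.08 -0.28  0.81  0.21] [ 0.06 -0.2  -0.98] 0.21
0.2 60 -1 0 [-0.04  0.5   2.27  1.96  1.21 -1.22] [ 0.03  0.06  2.43 -1.2   0.2   1.18] [ 0.54 -0.17 -0.82] 0.13
0.2 60 -1 30 [-0.04  0.5   2.27  1.96  1.21 -1.22] [ 0.06  0.22  2.08 -0.28  0.81  0.21] [ 0.06 -0.2  -0.98] 0.38
0.2 60 -1 60 [-0.04  0.5   2.27  1.96  1.21 -1.22] [ 0.06  0.48  1.78 -0.2   1.36  0.05] [-0.44 -0.22 -0.87] 0.38
0.2 90 -1 -30 [-0.08  0.63  1.96  1.4   1.44 -1.02] [ 0.03  0.06  2.43 -1.2   0.2   1.18] [ 0.54 -0.17 -0.82] 0.13
0.2 90 -1 0 [-0.08  0.63  1.96  1.4   1.44 -1.02] [ 0.06  0.22  2.08 -0.28  0.81  0.21] [ 0.06 -0.2  -0.98] 0.57
0.2 90 -1 30 [-0.08  0.63  1.96  1.4   1.44 -1.02] [ 0.06  0.48  1.78 -0.2   1.36  0.05] [-0.44 -0.22 -0.87] 0.69
0.2 90 -1 60 [-0.08  0.63  1.96  1.4   1.44 -1.02] [ 0.06  0.75  1.54 -0.2   1.84 -0.05] [-0.81 -0.24 -0.53] 0.69
0.2 120 -1 -60 [ 0.    0.79  1.61  1.04  1.75 -0.93] [ 0.03  0.06  2.43 -1.2   0.
[... 8268 characters left out ...]
  ] 0.38
1.57 -30 1 -60 [ 0.42  0.41  1.71 -0.    1.02 -0.63] [ 0.46  0.8   1.98 -1.19  1.71  1.29] [ 0.05 -1.    0.  ] 0.38
1.57 -30 1 -30 [ 0.42  0.41  1.71 -0.    1.02 -0.63] [ 0.46  0.8   1.98 -1.19  1.71  0.76] [ 0.05 -1.    0.  ] 0.38
1.57 -30 1 0 [ 0.42  0.41  1.71 -0.    1.02 -0.63] [ 0.46  0.8   1.98 -1.19  1.71  0.24] [ 0.05 -1.    0.  ] 0.38
1.57 -30 1 30 [ 0.42  0.41  1.71 -0.    1.02 -0.63] [ 0.46  0.8   1.98 -1.19  1.71 -0.29] [ 0.05 -1.    0.  ] 0.38
1.57 -30 1 60 [ 0.42  0.41  1.71 -0.    1.02 -0.63] [ 0.46  0.8   1.98 -1.19  1.71 -0.81] [ 0.05 -1.   -0.  ] 0.38
1.57 -30 -1 60 [ 0.42  0.41  1.71 -0.    1.02  2.51] [ 0.46  0.8   1.98 -1.19  1.71  2.33] [ 0.05 -1.   -0.  ] 0.36
```

Side grasp chosen: the tool points to +y and 0.5 rad below level, the jaws close along x near the mass centre, then a pure turn about world x levels the driver.

```bash
cat >> h.py <<'E'
def delta(P,Rt,o=None):
    o=o or bot.get_obs();Rn=R.from_quat(o['tool_rot'])
    dp=Rn.inv().apply(P-o['ee_pos']);rv=(Rn.inv()*Rt).as_rotvec()
    print("d",dp,rv,"rows",np.linalg.norm(dp)/.0625,np.linalg.norm(rv)/.188)
G=grasp(np.pi/2,.5,.06,0,-1)
E
python3 - <<'E'
from h import *
P0,R0,P1,R1=G
delta(P0-.13*R0.apply([0,0,1]),R0)
print(P0,P1,(R0.inv()*R1).as_rotvec())
E
```

```text
d [ 0.0868 -0.012   0.2278] [ 0.9583  0.481  -0.9573] rows 3.905519869499358 7.645850857967996
[0.4838 0.2617 0.1829] [0.4342 0.0277 0.1613] [-0.0382 -1.5688 -0.07  ]
```

```bash
python3 -m inch '[[0.02,0,0.05,0.192,0.096,-0.191],[0.03,0,0.09,0.383,0.192,-0.383],[0.04,0,0.13,0.575,0.289,-0.574],[0.06,-0.005,0.16,0.767,0.385,-0.766],[0.08,-0.01,0.19,0.862,0.433,-0.862]]'
python3 - <<'E'
from h import *
delta(G[0]-.13*G[1].apply([0,0,1]),G[1]);o=bot.get_obs();print(o['q'])
E
```

```text
t: 2.48
ee_pos: [0.453, 0.1335, 0.2821]
tool_rot: [0.859, 0.362, 0.305, -0.195]
force: [0.3, 1.0, 1.3]
gripper_width: 0.09
grip_force: 0.0
d [-0.0004  0.0176  0.0469] [ 0.5062  0.2803 -0.5399] rows 0.8024336596528691 4.209658436149017
[-0.1499  0.0246  2.1359  0.9333  0.8546  0.0292]
```

```bash
python3 -m inch '[[0,0.004,0.01,0.12,0.067,-0.128],[0,0.009,0.02,0.24,0.133,-0.256],[0,0.013,0.035,0.36,0.2,-0.384],[0,0.0175,0.047,0.506,0.28,-0.54],[0,0.0175,0.047,0.506,0.28,-0.54]]'
python3 - <<'E'
from h import *
import cv2
o=bot.get_obs();delta(G[0]-.13*G[1].apply([0,0,1]),G[1],o);print(o['q'])
im=bot.grab_frame("wrist")
for s in(0,.13):print(proj("wrist",DR+[0,0,s],(o['ee_pos'],o['tool_rot'])))
np.savez("w1.npz",p=o['ee_pos'],r=o['tool_rot'])
cv2.imwrite("pics/w1.png",im[:,:,::-1])
E
```

```text
t: 3.1
ee_pos: [0.4832, 0.1475, 0.2444]
tool_rot: [0.61, 0.607, 0.36, -0.362]
force: [-0.6, -0.1, 0.7]
gripper_width: 0.09
grip_force: 0.0
d [ 0.0008  0.0006 -0.0003] [ 0.0001  0.0003 -0.0051] rows 0.016765320399382486 0.027242391258942476
[-0.2474  0.43    1.9184  1.046   1.3863 -0.7863]
[[258.0468 223.9513]]
[[257.6221 124.0541]]
```

View pics/w1.png

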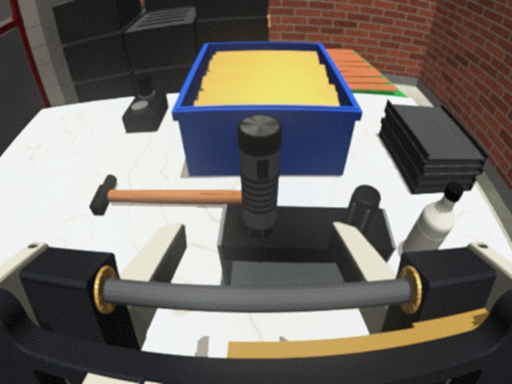

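The wrist view shows the driver upright, with the cap at (260,125) and the body foot at (259,228). That is within about 2 px in column (4 in row) of the prediction, so it's centred between the jaws. I'll advance and close.

```bash
python3 -m inch '[[0,0.001,0.04,0,0,0],[0,0.001,0.08,0,0,0],[0,0.001,0.11,0,0,0],[0,0.001,0.13,0,0,0],[0,0.001,0.13,0,0,0]]'; python3 -m inch '[[0,0,0,0,0,0],[0,0,0,0,0,0],[0,0,0,0,0,0],[0,0,0,0,0,0]]' 0.02 60;  python3 -m inch '[[0,0,0,0,0,0],[0,0,0,0,0,0]]'; python3 -c "
from h import *
o=bot.get_obs();print(o['t'],o['force']);up=R.from_quat(o['tool_rot']).inv().apply([0,0,1]);print(up*.14, G[0]-o['ee_pos'])"
```

```text
t: 3.78
ee_pos: [0.4828, 0.2634, 0.1834]
tool_rot: [0.61, 0.607, 0.359, -0.361]
force: [0.1, -0.6, 1.3]
gripper_width: 0.0899
grip_force: 0.0
t: 4.28
ee_pos: [0.4833, 0.2628, 0.1834]
tool_rot: [0.61, 0.607, 0.36, -0.36]
force: [-0.5, -0.7, -0.2]
gripper_width: 0.0542
grip_force: 0.0
t: 4.53
ee_pos: [0.4834, 0.263, 0.1834]
tool_rot: [0.61, 0.607, 0.36, -0.36]
force: [0.3, 0.3, -2.0]
gripper_width: 0.0353
grip_force: 59.9
4.525 [ 0.2984  0.323  -1.9729]
[ 0.1227 -0.0003 -0.0674] [ 0.0004 -0.0013 -0.0005]
```

```bash
python3 -m inch '[[0.018,0,-0.0096,0,0,0],[0.037,0,-0.02,0,0,0],[0.06,0,-0.033,0,0,0],[0.083,0,-0.0456,0,0,0],[0.105,0,-0.0577,0,0,0]]';python3 -m inch '[[0,0,0,0,0,0]]'
python3 - <<'E'
from h import *
import cv2
o=bot.get_obs();print(o['q'])
im=bot.grab_frame("scene")
np.savez("w2.npz",p=o['ee_pos'],r=o['tool_rot'])
g=o['ee_pos']+R.from_quat(o['tool_rot']).apply([0,0,.006])
for s in(.07,-.06,-.14):print(((proj("scene",g+[0,0,s])-[210,60])*4).round())
cv2.imwrite("pics/s2.png",cv2.resize(im[60:210,210:400,::-1],None,fx=4,fy=4,interpolation=2))
# waypoints: level tool at y further back (0.10 m from screw), high
P0,R0,P1,R1=G
qs=o['q'];a=-np.array([np.cos(YAW),np.sin(YAW),0])
for k in np.linspace(0,1,9):
    Rk=R0*R.from_rotvec((R0.inv()*R1).as_rotvec()*k);Pk=np.array([.484,.263,.303])*(1-k)+(P1+a*.1+[0,0,.1])*k
    qs,e=ik(Pk,Rk,qs);print(qs,e)
for k in (1,.5,0):
    qs,e=ik(P1+(a*.1+[0,0,.1])*k,R1,qs);print(qs,e)
delta(P1+a*.1+[0,0,.1],R1)
E
```

```text
t: 5.15
ee_pos: [0.4831, 0.2629, 0.3032]
tool_rot: [0.61, 0.608, 0.359, -0.36]
force: [0.2, -0.6, -3.3]
gripper_width: 0.0353
grip_force: 59.8
t: 5.28
ee_pos: [0.4836, 0.263, 0.3037]
tool_rot: [0.609, 0.608, 0.36, -0.36]
force: [-0.5, 0.3, -4.6]
gripper_width: 0.0351
grip_force: 59.8
[-0.0099  0.3269  1.8858  1.1516  1.2839 -0.5822]
[[465. 294.]]
[[442. 493.]]
[[430. 600.]]
[-0.0117  0.2996  1.8643  1.14    1.3083 -0.5384] 2.086159023306777e-11
[ 0.0144  0.2439  1.8486  0.9509  1.2303 -0.4167] 3.7270186936666505e-13
[ 0.056   0.2012  1.8338  0.7481  1.1688 -0.2813] 1.2782552794021738e-12
[ 0.1104  0.1718  1.8229  0.5332  1.1264 -0.1339] 3.3462399517958366e-12
[0.1738 0.1559 1.8183 0.3106 1.1054 0.0221] 5.424605209469745e-12
[0.2416 0.1533 1.8212 0.0876 1.1079 0.1804] 2.918675717777929e-12
[ 0.3095  0.1635  1.8322 -0.1277  1.1333  0.334 ] 5.221968690793944e-13
[ 0.3732  0.1859  1.8511 -0.3282  1.1793  0.4775] 3.1952218648712005e-13
[ 0.4295  0.2199  1.8776 -0.5099  1.2417  0.6083] 1.0474954237338352e-12
[ 0.4295  0.2199  1.8776 -0.5099  1.2417  0.6083] 1.0475231793094508e-12
[ 0.3267  0.2413  1.9901 -0.5656  1.0832  0.6031] 2.11793499405033e-10
[ 0.2156  0.2889  2.0802 -0.6463  0.923   0.6152] 7.540964241936621e-10
d [-0.1016 -0.0538 -0.0988] [-0.0401 -1.5655 -0.0726] rows 2.4247836883510825 8.33864585503617
```

View pics/s2.png

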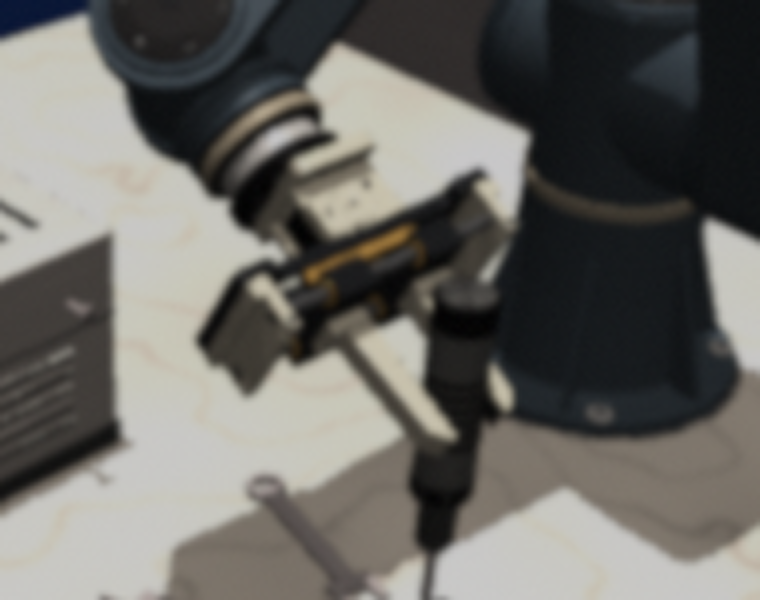

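The driver is clear of the holster and still upright, cap at (468,294) and body foot at (440,495), as predicted. The joint path is feasible, so I'll turn it level while moving to a standoff 100 mm out from the screw and 100 mm above it.

```bash
python3 -m inch '[[0,-0.005,-0.01,-0.004,-0.16,-0.007],[0,-0.01,-0.02,-0.008,-0.33,-0.015],[-0.01,-0.02,-0.04,-0.013,-0.5,-0.023],[-0.03,-0.03,-0.06,-0.017,-0.67,-0.031],[-0.05,-0.03,-0.07,-0.02,-0.84,-0.039]]'
python3 - <<'E'
from h import *
P0,R0,P1,R1=G;a=-np.array([np.cos(YAW),np.sin(YAW),0])
delta(P1+a*.1+[0,0,.1],R1)
E
```

```text
t: 5.95
ee_pos: [0.4525, 0.1765, 0.2918]
tool_rot: [0.695, 0.71, 0.09, -0.067]
force: [-0.8, 0.7, -5.1]
gripper_width: 0.0349
grip_force: 59.8
d [-0.0539 -0.0253  0.0183] [-0.0215 -0.7209 -0.0318] rows 0.9966038364543474 3.8397498754852815
```

```bash
python3 -m inch '[[-0.01,-0.006,0.005,-0.005,-0.17,-0.008],[-0.025,-0.012,0.01,-0.01,-0.34,-0.016],[-0.04,-0.018,0.014,-0.015,-0.51,-0.024],[-0.054,-0.025,0.018,-0.021,-0.67,-0.03],[-0.054,-0.025,0.018,-0.0215,-0.721,-0.032]]'
python3 -m inch '[[0,0,0,0,0,0],[0,0,0,0,0,0]]'
python3 - <<'E'
from h import *
import cv2
P0,R0,P1,R1=G;a=-np.array([np.cos(YAW),np.sin(YAW),0])
o=bot.get_obs();delta(P1+a*.1+[0,0,.1],R1,o);np.savez("w3.npz",p=o['ee_pos'],r=o['tool_rot'])
t=bot.grab_frame("top");s=bot.grab_frame("scene");w=bot.grab_frame("wrist")
cv2.imwrite("pics/t3f.png",t[:,:,::-1]);cv2.imwrite("pics/s3f.png",s[:,:,::-1]);cv2.imwrite("pics/w3.png",w[:,:,::-1])
g=o['ee_pos']+R.from_quat(o['tool_rot']).apply([0,0,.006])
for k in(.07,-.06,-.14):print(g+a*k,proj("top",g+a*k),proj("scene",g+a*k))
c=lambda im,u,v:cv2.resize(im[v:v+120,u:u+160,::-1],None,fx=4.9,fy=4.9,interpolation=2)[:300*2]
A=cv2.resize(t[150:270,210:360,::-1],None,fx=5,fy=5,interpolation=2)
cv2.imwrite("pics/t3.png",A)
cv2.imwrite("pics/s3.png",cv2.resize(s[60:180,180:340,::-1],None,fx=5,fy=5,interpolation=2))
E
```

```text
t: 6.58
ee_pos: [0.4286, 0.1288, 0.2599]
tool_rot: [0.671, 0.699, -0.154, 0.194]
force: [-0.6, -0.5, -3.9]
gripper_width: 0.035
grip_force: 59.8
t: 6.82
ee_pos: [0.4299, 0.1287, 0.2618]
tool_rot: [0.673, 0.698, -0.15, 0.194]
force: [-0.5, 0.8, -3.4]
gripper_width: 0.0351
grip_force: 59.8
d [-0.0008 -0.0009  0.0009] [-0.0003 -0.0066 -0.0005] rows 0.024341786411735202 0.03537716949930213
[0.4268 0.1958 0.2565] [[208.155  224.1676]] [[315.941  154.6616]]
[0.4334 0.066  0.2565] [[261.8077 224.5916]] [[277.765  133.5813]]
[ 0.4375 -0.0139  0.2565] [[294.801  224.8522]] [[256.565  121.8748]]
```

View pics/s3.png

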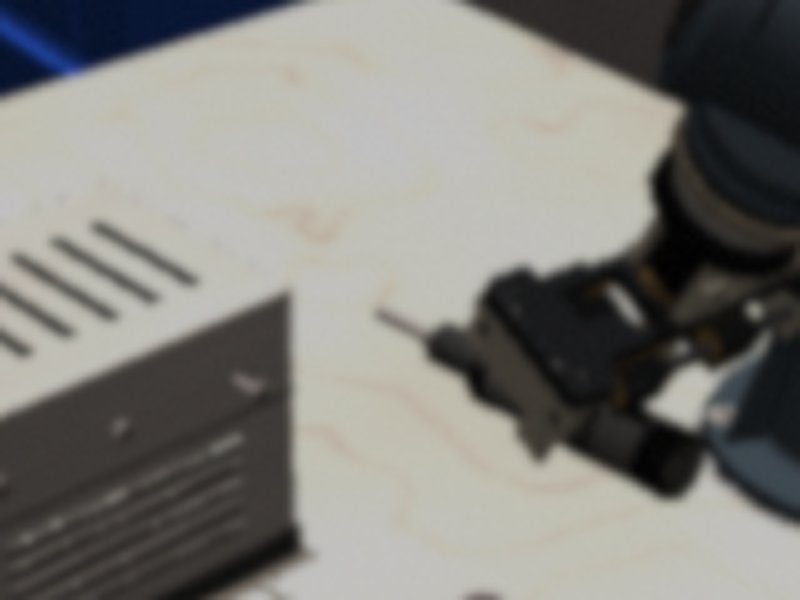

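View pics/w3.png

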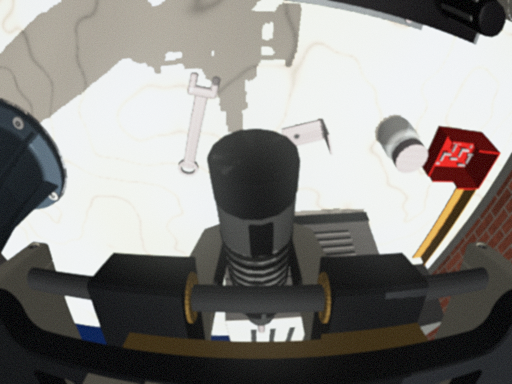

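The scene view shows the driver level, bit tip at full-frame (255.4,122.0) against a predicted (256.6,121.9). The wrist view shows it straight in the jaws. Next is a 30 mm standoff in line with the screw.

Run:
```python
from h import *
P0,R0,P1,R1=G;a=-np.array([np.cos(YAW),np.sin(YAW),0])
delta(P1+a*.03,R1)
```

```text
d [-0.0146 -0.0063  0.1225] [ 0.0007 -0.0062 -0.0017] rows 1.9765432917154833 0.03457006007298607
```

```bash
python3 -m inch '[[-0.003,-0.0012,0.025,0,-0.003,0],[-0.007,-0.003,0.06,0,-0.006,0],[-0.011,-0.005,0.095,0,-0.006,0],[-0.0146,-0.0063,0.1225,0,-0.006,0],[-0.0146,-0.0063,0.1225,0,-0.006,0]]'
python3 -m inch '[[0,0,0,0,0,0],[0,0,0,0,0,0]]'
python3 - <<'E'
from h import *
import cv2
P0,R0,P1,R1=G;a=-np.array([np.cos(YAW),np.sin(YAW),0])
o=bot.get_obs();delta(P1+a*.03,R1,o);print(o['force'],o['t'])
t=bot.grab_frame("top");s=bot.grab_frame("scene")
cv2.imwrite("pics/t4f.png",t[:,:,::-1]);cv2.imwrite("pics/s4f.png",s[:,:,::-1])
g=o['ee_pos']+R.from_quat(o['tool_rot']).apply([0,0,.006])
p=g-a*.14;print("tip",p,proj("top",p),proj("scene",p),"head",proj("top",HEAD),proj("scene",HEAD))
A=cv2.resize(t[205:265,285:365,::-1],None,fx=8,fy=8,interpolation=2)[:300]
A=cv2.resize(t[215:250,275:365,::-1],(800,311),interpolation=2)
B=cv2.resize(s[120:150,215:295,::-1],(800,300)[::1],interpolation=2)
cv2.imwrite("pics/c4.png",np.vstack([A,B])[:600])
E
```

```text
t: 7.6
ee_pos: [0.432, 0.0568, 0.1605]
tool_rot: [0.673, 0.697, -0.153, 0.196]
force: [-0.1, -0.1, -3.4]
gripper_width: 0.0349
grip_force: 59.8
t: 7.85
ee_pos: [0.4332, 0.0584, 0.1622]
tool_rot: [0.672, 0.697, -0.151, 0.197]
force: [-0.7, -0.9, -3.4]
gripper_width: 0.0352
grip_force: 59.8
d [-0.0002 -0.0007  0.0011] [ 0.0028  0.     -0.0017] rows 0.0214762472096431 0.017699304081831672
[-0.7486 -0.9028 -3.3865] 7.85
tip [ 0.4408 -0.0843  0.1569] [[318.1327 231.0106]] [[239.8014 143.0877]] head [[332.0399 231.4111]] [[231.7156 138.2494]]
```

View pics/c4.png

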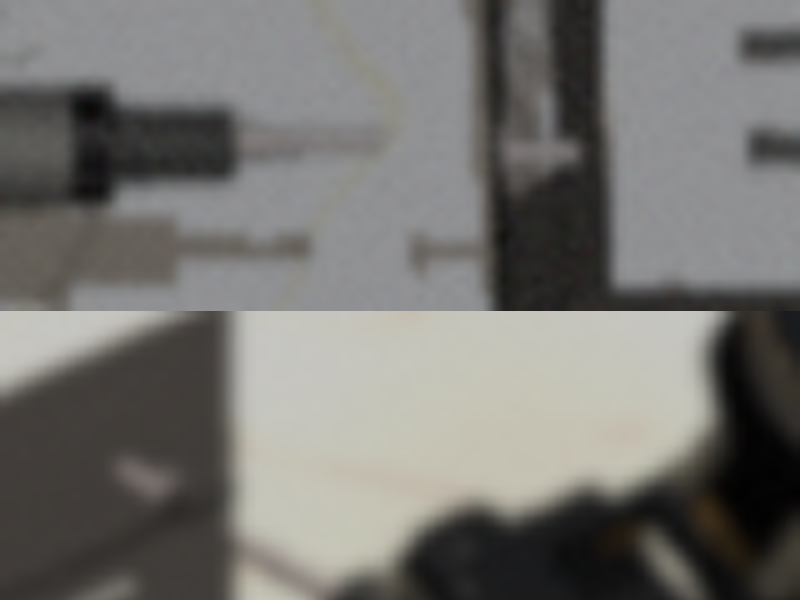

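Run:
```python
from h import *
import cv2
print("tip",*tri([("top",318.0,230.4),("scene",238.2,142.7)],[.44,-.08,.156]))
for v in(231.4,232,232.6):
  print("head",v,*tri([("top",331.5,v),("scene",231.1,137.0)],[.44,-.12,.156]))
t=cv2.imread("pics/t4f.png").max(2);s=cv2.imread("pics/s4f.png").max(2)
print("top\n",t[226:240,326:344]);print("tip\n",t[226:235,312:323]);print("scene\n",s[132:142,222:238]);print("bit\n",s[139:150,232:248])
```

```text
tip [ 0.4434 -0.0849  0.1584] [ 0.494  -0.4603  0.7193  0.1597]
head 231.4 [ 0.4425 -0.12    0.1604] [ 0.4416 -0.4211  0.6595  0.1529]
head 232 [ 0.4414 -0.1205  0.1596] [ 0.5758 -0.5488  0.8603  0.1993]
head 232.6 [ 0.4403 -0.121   0.1587] [ 0.71   -0.6763  1.0611  0.2455]
top
 [[147 137 108  81  47  52  78  86 100 114 121  82  46  34  40  47  75 127]
 [146 136 112  88  51  55  83  86  95 108 122  84  46  37  35  44  76 125]
 [144 137 115  91  53  61  86  88  88 101 120  85  44  41  38  43  75 123]
 [145 137 114  94  63  76  91  90  87 100 117  86  51  41  42  41  65 115]
 [148 136 113  93  66  85  99  97  93 100 115  94  72  65  48  36  59 107]
 [146 137 114  96  70  91 115 118 115 118 122 116 109  96  67  46  57 101]
 [147 137 113  93  63  86 114 119 116 118 121 115 112 104  65  43  59  98]
 [146 136 114  95  64  77 100  98 100 104 106  92  80  71  55  42  54  93]
 [147 140 118  94  60  63  86  90  85  88  82  60  47  47  44  38  50  94]
 [146 142 127 101  60  51  80  84  74  64  54  40  35  36  42  40  48  88]
 [147 145 136 105  58  45  67  70  56  43  43  37  40  40  39  41  46 
[... 1380 characters left out ...]
 197 198 198 197 197 197 198]
 [ 47  49  53  56  66  92 140 180 195 197 198 198 198 197 197 197]
 [ 54  56  58  62  69  92 137 175 191 195 196 197 198 197 197 198]
 [ 61  63  63  65  68  86 123 160 178 186 191 194 196 197 198 197]
 [ 64  65  64  65  66  77 107 139 158 169 178 185 192 196 197 198]
 [ 64  64  65  64  66  77 106 134 143 149 160 171 182 190 193 195]
 [ 65  65  65  65  67  82 118 151 155 146 142 151 164 174 183 188]
 [ 64  64  64  65  67  85 129 169 177 165 149 142 145 154 164 172]
 [ 64  65  64  65  67  87 133 176 190 185 174 162 150 144 144 145]
 [ 65  64  65  65  68  87 134 178 194 195 191 185 174 160 139 117]
 [ 65  64  64  63  67  86 134 178 195 196 196 194 191 178 151 108]]
```

Comparing bit and screw lines in both views: the tip sits about 2 mm too far in +x and about 2 mm low, with a 33–37 mm gap. I'll correct that and advance 29 mm.

Run:
```python
from h import *
o=bot.get_obs();print(R.from_quat(o['tool_rot']).inv().apply([-.0005,-.029,.0017]))
```

```text
[-0.0263 -0.0019  0.0123]
```

```bash
python3 -m inch '[[-0.008,-0.0006,0.004,0,0,0],[-0.016,-0.0012,0.008,0,0,0],[-0.022,-0.0016,0.0103,0,0,0],[-0.025,-0.0018,0.0117,0,0,0],[-0.0263,-0.0019,0.0123,0,0,0]]'
python3 -m inch '[[0,0,0,0,0,0],[0,0,0,0,0,0],[0,0,0,0,0,0]]'
python3 - <<'E'
from h import *
import cv2
a=-np.array([np.cos(YAW),np.sin(YAW),0])
o=bot.get_obs();print(o['force'],o['t'])
t=bot.grab_frame("top");s=bot.grab_frame("scene")
cv2.imwrite("pics/t5f.png",t[:,:,::-1]);cv2.imwrite("pics/s5f.png",s[:,:,::-1])
g=o['ee_pos']+R.from_quat(o['tool_rot']).apply([0,0,.006])
p=g-a*.14;print("tip",p,proj("top",p),proj("scene",p))
A=cv2.resize(t[215:250,275:365,::-1],(800,311),interpolation=2)
B=cv2.resize(s[120:149,215:295,::-1],(800,289),interpolation=2)
cv2.imwrite("pics/c5.png",np.vstack([A,B]))
E
```

```text
t: 8.57
ee_pos: [0.4322, 0.0285, 0.1631]
tool_rot: [0.672, 0.697, -0.152, 0.197]
force: [0.7, 0.2, -4.5]
gripper_width: 0.0349
grip_force: 59.8
t: 8.95
ee_pos: [0.4322, 0.0289, 0.163]
tool_rot: [0.672, 0.697, -0.152, 0.197]
force: [-0.7, 0.2, -4.1]
gripper_width: 0.0351
grip_force: 59.8
[-0.7133  0.1781 -4.1162] 8.95
tip [ 0.4397 -0.1138  0.1578] [[329.391  232.0275]] [[233.8332 138.4838]]
```

View pics/c5.png

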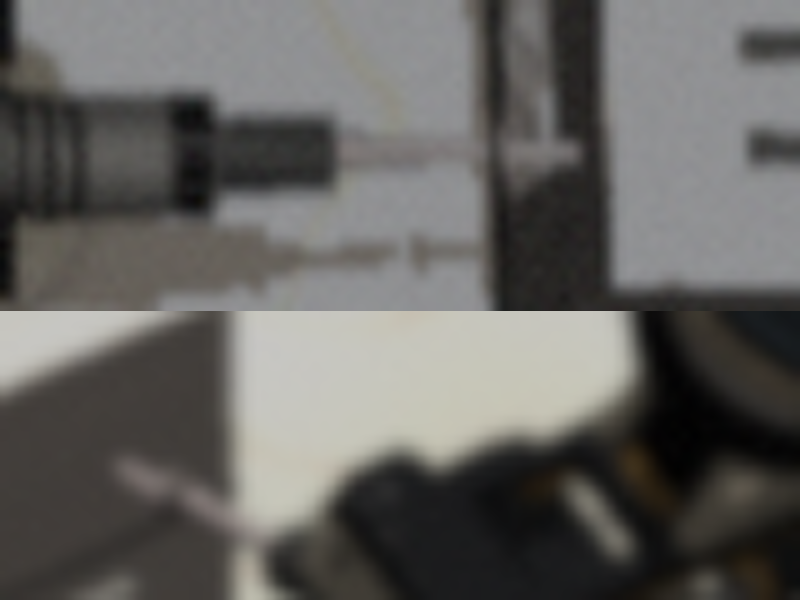

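The picture shows the bit collinear with the screw in both views: bit row about 150 against shank 153 in the top half, one straight line through (175,490) in the scene half. The shadows at row 250 line up with a gap of about 14 crop px, roughly 5 mm. The force reading shows only the driver's weight, so I'm handing in.

```bash
python3 -c "
from plant import bot
print(bot.hand_in())"
```

```text
the job is handed in; nothing more can be done
None
```

I handed the job in at about 9 s of the 38 s allowed, but no verdict was returned; the screwdriver was held level in the gripper, in line with the proud screw, its bit tip about 5 mm from the head and showing no sign of contact.

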